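# Brake the jeweller's drawer trolley, shut its stiff drawer, release the brake

### The arm

A 6-joint arm with a two-finger parallel gripper is mounted at the origin on the work surface. World frame = base frame: x ahead of the robot, y to its left, z up, the work surface at z = 0. Lengths are in mm, angles in rad, forces in N, time in s.
With the tool pointing down it reaches from about 400 to 925 mm from the base axis. Payload 12.5 kg.
Tool frame: the origin (TCP) lies on the centre line of the jaws, within the pads' length; the fingertips stand 19 mm ahead of it and the grasp point (between the pads) is the TCP; z points along the fingers, y is the line along which they close (so a half turn about z gives the same grasp; the last joint's range is limited). The gripper opens to 95 mm and grips with 3 to 60 N. Pads are 20 mm wide; open, the fingers measure 119 mm over their backs; the gripper's body (75 mm by 180 mm) begins 59 mm behind the grasp point.
Start: joints at [1.06, 0.491, 1.559, -0, 1.092, -0.106], TCP at [246.132, 574.512, 233.661] pointing down, gripper open.
Joint ranges: [-3.1, 3.1], [-0.84, 2.19], [0.05, 2.79], [-1.13, 4.28], [0.06, 2.93], [-2.69, 2.69]. Speed limits (rad/s): [2.22, 2.22, 2.79, 3.14, 3.14, 3.14].

### API

Orientations are given as [roll, pitch, yaw] about the fixed x, y, z axes, in that order (R = Rz(yaw) Ry(pitch) Rx(roll)).
In Python, from cell import state, read_camera, job_done gives the robot as it stands.
- The arm moves only by the tool arm_command, never from a script. Its argument "deltas" is a list of rows, each an object of numbers: "dx", "dy", "dz": the shift along the world's x, y, z in m; "yaw": the turn about the world's z in degrees. In form: [{"dx": .., "dy": .., "dz": .., "yaw": ..}, ...]. A call has 1 to 20 rows; each row shifts and turns the commanded pose from where the row before left it; what a row does not reach is not made up. A row lasts 1/10 s, in which the tool goes at most 50 mm and 8.59 degrees, less where a joint would pass 70% of its speed; a pose out of reach is approached as far as the arm can. A call with a gripper value outside its range is refused whole. "gripper" is the finger opening in m, from 0 to 0.0951, set as the call begins (left out, the last holds). The fingers move at their own pace and stop on an object; the grip force is fixed at half the most. Time passes only in rows, so rows that do not move let the fingers close. It gives the time, the measured TCP pose, the force, the opening and the grip force at its end, in the units of the state.
- state(): the state, without advancing time (a new reading comes with each control period).
- read_camera(name): name is "side" or "top"; returns a dict with "color" (400x640x3 uint8, red, green, blue), "range_z" (400x640 float32, mm along the optical axis (not along the pixel's ray), 0 where there is no reading), "fx", "fy", "cx", "cy" (pixels), "extrinsics" (4x4, takes a point from camera to world coordinates). Camera axes: x right, y up, looking along -z (the intrinsics and any distortion apply to the point x, -y, -z); pixel columns grow to the right and rows downward; lengths in mm; the calibration is good to about 2 mm. A picture is of the moment at which its call begins.
- job_done(): hands the job in; it is judged then, once.
The state is a dict: "t": time; "joints": joint angles; "qvel": joint speeds; "tau": joint torques, N m; "eef_pos": TCP position; "tcp_rot": TCP orientation; "ft_force": force on the tool from outside, world axes, zero at the start; "moment": the same for the moment, N m; "opening": opening from 0.0 (shut) to 1.0 (fully open); "grip_force": force on a finger pad.
Only numpy, scipy, OpenCV 4.12 (cv2) and the standard library are available. Lean on these libraries where they do the work, as an engineer would, in place of code of your own. Each camera call takes 0.05 s, during which the arm holds its last target. There are 200 camera calls.

### The job

Close the open drawer of the little bench trolley: first press its side brake lever down until the brake bites firmly, but do not force it, then push the stiff drawer fully home against the held trolley with the brake still on, and last flick the lever all the way back up so that the brake is off. The trolley must stay where it stands on its rails and the things around it must not be disturbed.

Things in the scene. Friction and masses are not known exactly. Their poses are not given: they have to be found in the camera images.
- caddy_top (a point): Centre of the top of the drawer trolley: plywood box 180 mm deep (x), 150 wide (y), top 156 above the bench. x runs along its two rails, from drawer front to back; y to its left seen from the drawer side; z up. Unbraked it rolls along x at about 1.5 N (-50 to +30 mm about mid-track; starts within 20 mm of the middle). Must stay within 25 mm of its place.
- drawer (a joint): Opening of the upper drawer, m: 0 = shut (hard stop, no catch); starts 0.040 to 0.075. Sliding takes about 5 N (slightly more when fast); unbraked, such a push rolls the trolley instead. A well set brake holds against some 12 to 18 N: harder pushing on the shut drawer makes the trolley skid.
- knob_end (a point): Middle of the end face of the upper drawer's brass knob (18 mm across, 16 mm out of the panel), 118 mm above the bench. Axes as the trolley's. Panel 110 wide, 50 high, 12 thick, centred on the knob; shut, its front is 102 mm and the knob's end 118 mm before the trolley's centre. Below it is a fixed dummy drawer front.
- brake (a joint): Brake lever angle, rad: 0 = fully raised, grows as pressed, to 0.85; bar slope above level = 0.38 minus this. Starts 0 to 0.08. Stiff hinge: 4.6 N at the tip moves it; it stays where left. The bite begins at 0.22 to 0.67, hidden (wear); past it tip force climbs about 1.8 N/mm. 10 to 13 N at the tip sets it well, 17 N is too much. Let go, it springs back a little, still set.
- brake_tip (a point): Centre of the rubber cross roller at the lever's free end: 16 mm diameter, 26 mm long across the lever (y), both ends free to pinch. Steel bar 14 wide, 9 thick, 130 mm from hinge to roller, on the trolley's right (-y), reaching past its front. 128 mm high raised, 30 to 100 mm when set. Press on its top; raise it by pinching the roller or hooking under it, along the arc.
- brake_hinge (a point): Middle of the lever's hinge axis (along the trolley's y): 80 mm above the bench, 50 mm before the trolley's centre, 135 mm to its right (-y). Axes as the trolley's. Below lies the brake strip in a channel, up to 62 mm high, 35 to 129 mm before mid-track.
- shoe: Sprung rubber brake shoe (25 N/mm), a 16 mm roller under the lever, 35 mm from the hinge towards the tip; origin at its centre. Lever down, it presses on the steel strip below; clear of the strip = brake off.
- ring_block: Bystander, leave it alone: wooden cube 80 mm with finger rings on top; origin under its centre.
- mug: Bystander, leave it alone: white mug, 80 mm across, 90 mm high; origin under its centre.
- file: Bystander, leave it alone: flat file with wooden handle, 235 mm long, 16 mm high, lying on the bench in front of the trolley; origin under its middle.
- tape: Bystander, leave it alone: roll of tape, 80 mm across, 20 mm high; origin under its centre.
- jar: Bystander, leave it alone: small glass jar, 48 mm across, 60 mm high; origin under its centre.
- brush: Bystander, leave it alone: bench brush, 160 mm long, 34 mm high; origin under its middle.

How it is judged:
By the outcome, as a careful person would: the job done as asked, in the order asked, and still so for the second after the job is handed in, with the robot touching nothing.
It also fails if it takes over 51 s, if anything falls off the work surface, if the arm or the gripper's body presses on something with over 40 N, if the wrist force passes 120 N, or if a joint passes its speed limit or range.

## Working session

There is one attempt and no reset: what is moved stays moved. The work goes in short steps, Python scripts to look and compute and a tool call to move; the robot and the scene stay as the last step left them, time stands still between calls to the robot, and variables do not carry over. Pictures are saved under pics/ and viewed, at most 10 in all, crops included, and the job is handed in when it is done.

Besides the shell and the picture viewer there is one more tool, called in YAML: its name, and indented under it one key for each argument. arm_command: Moves the arm, as the interface text tells. Its arguments: {"type":"object","properties":{"deltas":{"type":"array"},"gripper":{"type":"number"}},"required":["deltas"]}

```bash
ls; mkdir -p pics; python3 - <<'E'
from cell import *
import cv2,pickle
s=state();print(s)
for n in("top","side"):
    c=read_camera(n);pickle.dump(c,open(n+".pkl","wb"));cv2.imwrite(f"pics/{n}0.png",c["color"][:,:,::-1]);print(n,c["fx"],c["fy"],c["cx"],c["cy"],c["extrinsics"].round(3).tolist(),[k for k in c])
E
```

```text
pics
{'t': 0.0, 'joints': array([ 1.06041576e+00,  4.91590336e-01,  1.55944292e+00, -5.90774527e-06,
        1.09170816e+00, -1.05625773e-01]), 'qvel': array([-0.0006292 ,  0.00013209, -0.00037605, -0.00014366,  0.00072444,
       -0.00092359]), 'tau': array([ 2.64660885e-03, -6.12662816e+01, -2.58183807e+01,  6.93054381e-02,
        4.82895377e-02, -2.33588225e-04]), 'eef_pos': array([246.00748576, 574.30761341, 233.04486904]), 'tcp_rot': array([-3.14044975e+00, -1.15902426e-04,  2.73684052e+00]), 'ft_force': array([-0.49154997, -0.17042399, -0.09465734]), 'moment': array([ 0.01124254, -0.00382327, -0.04342861]), 'grip_force': 0.0, 'opening': 1.0006018759466166}
top 459.8584947141463 459.8584947141463 318.40967491123257 204.58858584479086 [[0.029, 0.997, -0.076, 516.243], [-1.0, 0.029, -0.001, -3.95], [0.001, 0.076, 0.997, 1316.43], [0.0, 0.0, 0.0, 1.0]] ['color', 'range_z', 'fx', 'fy', 'cx', 'cy', 'extrinsics']
side 453.3351548503802 453.3351548503802 326.49283659809544 195.76767176799567 [[0.994, 0.072, -0.077, 530.521], [-0.105, 0.597, -0.796, -840.164], [-0.012, 0.799, 0.601, 765.75], [0.0, 0.0, 0.0, 1.0]] ['color', 'range_z', 'fx', 'fy', 'cx', 'cy', 'extrinsics']
```

View pics/top0.png

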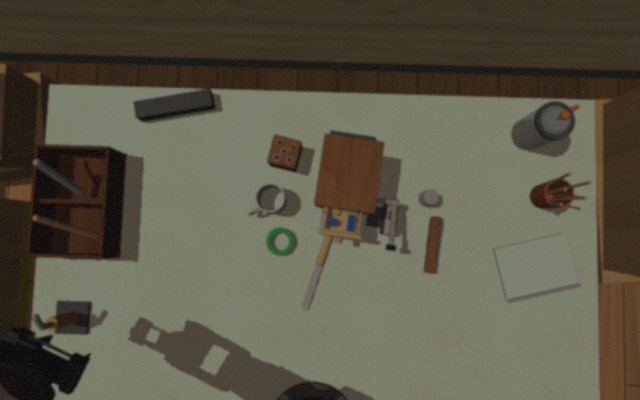

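View pics/side0.png

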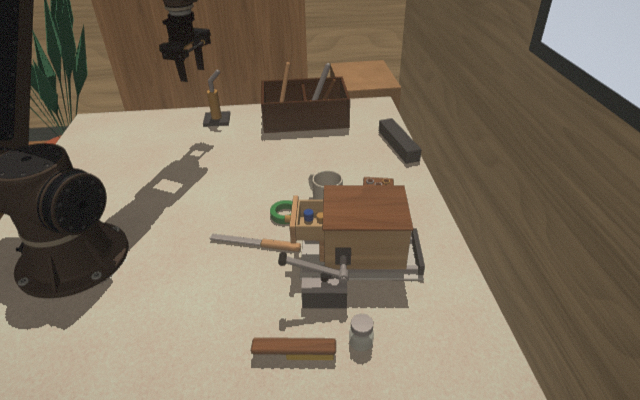

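The top view shows the trolley top around (350,173), the open drawer at (341,223), and the lever roller at about (391,246). In the side view the roller is at (283,259) and the hinge at (343,270).

```bash
cat >h.py <<'E'
import numpy as np,cv2,pickle
def cloud(c):
    v,u=np.mgrid[0:400,0:640].astype(float);z=c["range_z"]
    P=np.stack([(u-c["cx"])/c["fx"]*z,-(v-c["cy"])/c["fy"]*z,-z,np.ones_like(z)],-1)
    W=(P@c["extrinsics"].T)[...,:3];W[z<=0]=np.nan;return W
def trolley(W):
    m=((abs(W[...,2]-156)<10)&(W[...,0]>500)&(abs(W[...,1]+70)<150)).astype(np.uint8)
    n,l,st,_=cv2.connectedComponentsWithStats(m);k=1+st[1:,4].argmax()
    p=W[l==k];r=cv2.minAreaRect(p[:,:2].astype(np.float32));return r,p[:,2].mean()
E
python3 - <<'E'
from h import *
import pickle
c=pickle.load(open("top.pkl","rb"));W=cloud(c);r,z=trolley(W);print(r,z)
b=cv2.boxPoints(r);print(b)
x0=np.array(r[0]);e=[b[(i+1)%4]-b[i] for i in range(4)];a=max(e,key=lambda v:v[0]-abs(v[1]));a=a/np.linalg.norm(a);l=np.array([-a[1],a[0]]);print("yaw",np.degrees(np.arctan2(a[1],a[0])))
def loc(p): d=p[...,:2]-x0;return np.stack([d@a,d@l,p[...,2]],-1)
for n in("top","side"):
    W=cloud(pickle.load(open(n+".pkl","rb")));L=loc(W)
    m=(abs(L[...,1]+135)<22)&(L[...,0]<-20)&(L[...,0]>-220)&(L[...,2]>66)&(L[...,2]<160)
    q=L[m];print(n,"lever n",len(q))
    for x in range(-215,-20,8):
        s=q[abs(q[:,0]-x)<4]
        if len(s):print(x,len(s),s.min(0).round(),s.max(0).round())
    m=(abs(L[...,1])<65)&(L[...,0]<-95)&(L[...,0]>-220)&(L[...,2]>100)&(L[...,2]<150);q=L[m]
    print("drawer");
    for x in range(-215,-95,6):
        s=q[abs(q[:,0]-x)<3]
        if len(s):print(x,len(s),s.min(0).round(),s.max(0).round())
    print("low things ahead")
    m=(L[...,0]<-95)&(L[...,0]>-350)&(abs(L[...,1]+60)<160)&(L[...,2]>8)
    print(np.nanmax(L[...,2][m]))
E
```

```text
((689.2468872070312, -78.15916442871094), (156.2727508544922, 186.58627319335938), 82.96184539794922) 155.65180369523185
[[ 587.08264  -144.27553 ]
 [ 772.26294  -167.138   ]
 [ 791.41113   -12.042801]
 [ 606.23083    10.819672]]
yaw -7.0381556
top lever n 394
-175 31 [-179. -147.  125.] [-171. -123.  141.]
-167 33 [-171. -148.  126.] [-163. -122.  139.]
-159 16 [-163. -140.  123.] [-155. -129.  132.]
-151 16 [-155. -142.  120.] [-147. -128.  128.]
-143 20 [-147. -141.  115.] [-139. -128.  125.]
-135 18 [-138. -141.  111.] [-131. -128.  121.]
-127 16 [-131. -140.  107.] [-123. -128.  120.]
-119 16 [-123. -140.  107.] [-115. -128.  114.]
-111 16 [-114. -142.  104.] [-108. -128.  111.]
-103 19 [-107. -141.   99.] [ -99. -128.  109.]
-95 21 [ -99. -145.   88.] [ -91. -125.  108.]
-87 24 [ -91. -143.   88.] [ -83. -125.  102.]
-79 25 [ -83. -145.   81.] [ -75. -125.   99.]
-71 19 [ -75. -145.   87.] [ -67. -126.   97.]
-63 19 [ -67. -141.   82.] [ -59. -125.   96.]
-55 40 [ -59. -149.   79.] [ -51. -114.   92.]
-47 35 [ -50. -148.   81.] [ -43. -115.   93.]
-39 10 [ -43. -144.   79.] [ -
[... 1622 characters left out ...]
.   -9.  112.] [-177.    0.  129.]
-173 24 [-176.   -8.  111.] [-170.    4.  128.]
-167 11 [-169.   -6.  113.] [-166.    5.  128.]
-161 106 [-163.  -55.  101.] [-158.   56.  146.]
-155 128 [-158.  -55.  100.] [-152.   54.  146.]
-149 162 [-152.  -54.  100.] [-146.   56.  144.]
-143 96 [-146.  -47.  100.] [-140.   51.  139.]
-137 98 [-140.  -48.  100.] [-134.   51.  138.]
-131 106 [-134.  -48.  100.] [-128.   52.  137.]
-125 102 [-128.  -47.  101.] [-122.   52.  138.]
-119 110 [-122.  -47.  100.] [-116.   51.  139.]
-113 102 [-116.  -48.  100.] [-110.   48.  138.]
-107 103 [-110.  -47.  101.] [-104.   50.  138.]
-101 114 [-104.  -47.  100.] [-98.  50. 137.]
low things ahead
145.94878749940983
```

arm_command:
  deltas:
    - {"dx":0.018,"dy":-0.038,"yaw":-3.7}
    - {"dx":0.018,"dy":-0.038,"yaw":-3.7}
    - {"dx":0.018,"dy":-0.038,"yaw":-3.7}
    - {"dx":0.018,"dy":-0.038,"yaw":-3.7}
    - {"dx":0.018,"dy":-0.038,"yaw":-3.7}
    - {"dx":0.018,"dy":-0.038,"yaw":-3.7}
    - {"dx":0.018,"dy":-0.038,"yaw":-3.7}
    - {"dx":0.018,"dy":-0.038,"yaw":-3.7}
    - {"dx":0.018,"dy":-0.038,"yaw":-3.7}
    - {"dx":0.018,"dy":-0.038,"yaw":-3.7}
    - {"dx":0.008,"dy":-0.038,"yaw":-3.7}
    - {"dx":0.008,"dy":-0.038,"yaw":-3.7}
    - {"dx":0.008,"dy":-0.038,"yaw":-3.7}
    - {"dx":0.008,"dy":-0.038,"yaw":-3.7}
    - {"dx":0.008,"dy":-0.038,"yaw":-3.7}
    - {"dx":0.008,"dy":-0.038,"yaw":-3.7}
    - {"dx":0.008,"dy":-0.038,"yaw":-3.7}
    - {"dx":0.008,"dy":-0.038,"yaw":-3.7}
    - {"dx":0.008,"dy":-0.038,"yaw":-3.7}
    - {"dx":0.008,"dy":-0.038,"yaw":-3.7}
  gripper: 0.0

```text
$.deltas[0]: bad value
```

arm_command:
  deltas:
    - {"dx":0.018,"dy":-0.038,"dz":0,"yaw":-3.7}
    - {"dx":0.018,"dy":-0.038,"dz":0,"yaw":-3.7}
    - {"dx":0.018,"dy":-0.038,"dz":0,"yaw":-3.7}
    - {"dx":0.018,"dy":-0.038,"dz":0,"yaw":-3.7}
    - {"dx":0.018,"dy":-0.038,"dz":0,"yaw":-3.7}
    - {"dx":0.018,"dy":-0.038,"dz":0,"yaw":-3.7}
    - {"dx":0.018,"dy":-0.038,"dz":0,"yaw":-3.7}
    - {"dx":0.018,"dy":-0.038,"dz":0,"yaw":-3.7}
    - {"dx":0.018,"dy":-0.038,"dz":0,"yaw":-3.7}
    - {"dx":0.018,"dy":-0.038,"dz":0,"yaw":-3.7}
    - {"dx":0.008,"dy":-0.038,"dz":0,"yaw":-3.7}
    - {"dx":0.008,"dy":-0.038,"dz":0,"yaw":-3.7}
    - {"dx":0.008,"dy":-0.038,"dz":0,"yaw":-3.7}
    - {"dx":0.008,"dy":-0.038,"dz":0,"yaw":-3.7}
    - {"dx":0.008,"dy":-0.038,"dz":0,"yaw":-3.7}
    - {"dx":0.008,"dy":-0.038,"dz":0,"yaw":-3.7}
    - {"dx":0.008,"dy":-0.038,"dz":0,"yaw":-3.7}
    - {"dx":0.008,"dy":-0.038,"dz":0,"yaw":-3.7}
    - {"dx":0.008,"dy":-0.038,"dz":0,"yaw":-3.7}
    - {"dx":0.008,"dy":-0.038,"dz":0,"yaw":-3.7}
  gripper: 0.0

```text
t: 2.1
eef_pos: [506.1, -187.1, 233.5]
tcp_rot: [-3.141, -0.0, 1.442]
ft_force: [0.0, -0.7, -1.4]
opening: 0.003
grip_force: 0.0
```

arm_command:
  deltas:
    - {"dx":-0.001,"dy":0,"dz":-0.02,"yaw":0}
    - {"dx":-0.001,"dy":0,"dz":-0.02,"yaw":0}
    - {"dx":0,"dy":0,"dz":-0.02,"yaw":0}
    - {"dx":0,"dy":0,"dz":-0.01,"yaw":0}
    - {"dx":0,"dy":0,"dz":0,"yaw":0}
    - {"dx":0,"dy":0,"dz":0,"yaw":0}

```text
t: 2.7
eef_pos: [504.4, -185.5, 164.1]
tcp_rot: [3.141, 0.0, 1.445]
ft_force: [0.5, -0.0, 0.4]
opening: 0.008
grip_force: 0.0
```

```bash
python3 - <<'E'
from cell import *
import cv2
for n,(u,v) in dict(top=(391,240),side=(283,250)).items():
    c=read_camera(n)["color"][v-50:v+50,u-65:u+65,::-1];cv2.imwrite(f"pics/{n}1.png",cv2.resize(c,None,fx=4,fy=4))
a,b=[cv2.imread(f"pics/{n}1.png") for n in("top","side")];cv2.imwrite("pics/both1.png",cv2.resize(cv2.hconcat([a,b]),(800,308)))
E
```

```text
(no output)
```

View pics/both1.png

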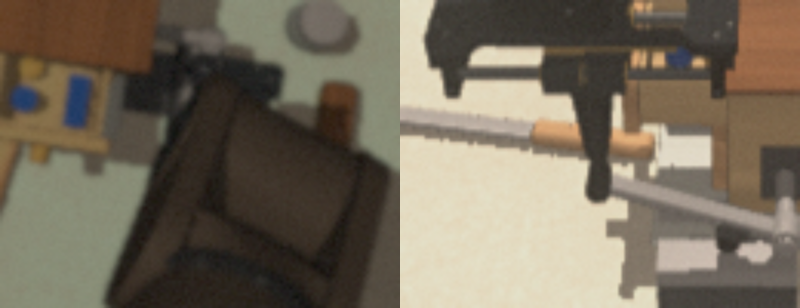

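arm_command:
  deltas:
    - {"dx":-0.001,"dy":-0.003,"dz":-0.002,"yaw":0}
    - {"dx":-0.001,"dy":-0.002,"dz":-0.002,"yaw":0}
    - {"dx":0,"dy":0,"dz":-0.002,"yaw":0}
    - {"dx":0,"dy":0,"dz":-0.002,"yaw":0}
    - {"dx":0,"dy":0,"dz":-0.003,"yaw":0}
    - {"dx":0,"dy":0,"dz":-0.003,"yaw":0}
    - {"dx":0,"dy":0,"dz":0,"yaw":0}

```text
t: 3.5
eef_pos: [502.1, -190.5, 149.4]
tcp_rot: [3.142, 0.0, 1.445]
ft_force: [-0.2, 0.7, -0.0]
opening: 0.004
grip_force: 0.0
```

arm_command:
  deltas:
    - {"dx":0,"dy":0,"dz":-0.002,"yaw":0}
    - {"dx":0,"dy":0,"dz":-0.002,"yaw":0}
    - {"dx":-0.001,"dy":0,"dz":-0.002,"yaw":0}

```text
t: 3.8
eef_pos: [501.4, -190.5, 143.6]
tcp_rot: [3.141, 0.0, 1.445]
ft_force: [1.5, 1.3, 3.5]
opening: 0.003
grip_force: 1.8
```

```bash
python3 - <<'E'
from cell import *
import cv2
u,v=283,260
c=read_camera("side")["color"][v-40:v+40,u-55:u+75,::-1];cv2.imwrite("pics/s2.png",cv2.resize(c,None,fx=5,fy=5));print(state()["ft_force"],state()["eef_pos"])
E
```

```text
[1.79295206 0.49167519 2.99983193] [ 501.25781601 -190.41627804  143.32268891]
```

View pics/s2.png

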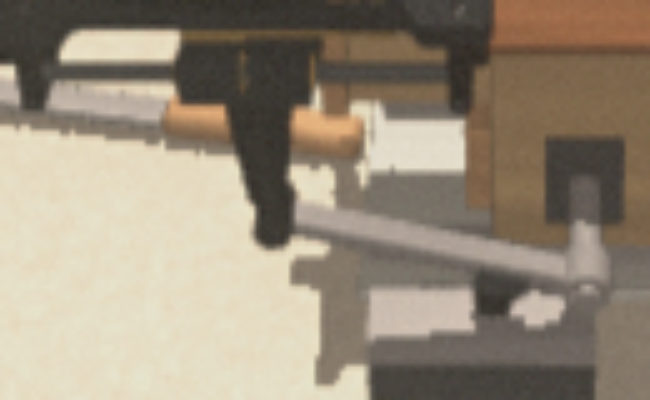

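The closed fingers sit on the roller (crop pixel 270,235) with light force, and the lever is still sloping up. I'll press on.

arm_command:
  deltas:
    - {"dx":0,"dy":0,"dz":-0.001,"yaw":0}
    - {"dx":-0.001,"dy":0,"dz":-0.002,"yaw":0}
    - {"dx":0,"dy":0,"dz":-0.002,"yaw":0}
    - {"dx":0,"dy":0,"dz":-0.002,"yaw":0}
    - {"dx":0,"dy":0,"dz":-0.002,"yaw":0}

```text
t: 4.35
eef_pos: [499.9, -190.3, 134.4]
tcp_rot: [-3.141, -0.0, 1.445]
ft_force: [-1.4, 2.6, 5.0]
opening: 0.01
grip_force: 2.3
```

arm_command:
  deltas:
    - {"dx":0,"dy":0,"dz":-0.002,"yaw":0}
    - {"dx":-0.001,"dy":0,"dz":-0.002,"yaw":0}
    - {"dx":0,"dy":0,"dz":-0.002,"yaw":0}
    - {"dx":0,"dy":0,"dz":-0.001,"yaw":0}

```text
t: 4.75
eef_pos: [498.9, -190.4, 127.4]
tcp_rot: [-3.141, -0.0, 1.445]
ft_force: [-1.2, 2.5, 4.3]
opening: 0.003
grip_force: 2.2
```

arm_command:
  deltas:
    - {"dx":0,"dy":0,"dz":-0.002,"yaw":0}
    - {"dx":0,"dy":0,"dz":-0.001,"yaw":0}
    - {"dx":0,"dy":0,"dz":-0.001,"yaw":0}

```text
t: 5.05
eef_pos: [499.1, -190.4, 123.5]
tcp_rot: [-3.142, -0.0, 1.445]
ft_force: [-0.7, 2.5, 5.0]
opening: 0.003
grip_force: 2.2
```

arm_command:
  deltas:
    - {"dx":0,"dy":0,"dz":-0.001,"yaw":0}
    - {"dx":0,"dy":0,"dz":-0.001,"yaw":0}
    - {"dx":0,"dy":0,"dz":-0.001,"yaw":0}
    - {"dx":0,"dy":0,"dz":-0.001,"yaw":0}

```text
t: 5.45
eef_pos: [499.1, -190.5, 119.6]
tcp_rot: [3.141, 0.0, 1.445]
ft_force: [-1.7, 2.6, 3.5]
opening: 0.004
grip_force: 2.1
```

arm_command:
  deltas:
    - {"dx":0,"dy":0,"dz":-0.001,"yaw":0}
    - {"dx":0,"dy":0,"dz":-0.001,"yaw":0}
    - {"dx":0,"dy":0,"dz":-0.001,"yaw":0}
    - {"dx":0,"dy":0,"dz":-0.001,"yaw":0}

```text
t: 5.85
eef_pos: [499.1, -190.5, 115.6]
tcp_rot: [-3.142, -0.0, 1.445]
ft_force: [-2.2, 2.7, 4.0]
opening: 0.004
grip_force: 2.5
```

arm_command:
  deltas:
    - {"dx":-0.001,"dy":0,"dz":-0.001,"yaw":0}
    - {"dx":0,"dy":0,"dz":-0.001,"yaw":0}
    - {"dx":0,"dy":0,"dz":-0.001,"yaw":0}
    - {"dx":0,"dy":0,"dz":-0.001,"yaw":0}

```text
t: 6.25
eef_pos: [498.0, -190.5, 111.9]
tcp_rot: [3.141, 0.0, 1.445]
ft_force: [-3.6, 2.9, 11.4]
opening: 0.002
grip_force: 5.4
```

arm_command:
  deltas:
    - {"dx":0,"dy":0,"dz":0,"yaw":0}
    - {"dx":0,"dy":0,"dz":0,"yaw":0}

```text
t: 6.45
eef_pos: [498.0, -190.5, 111.9]
tcp_rot: [3.142, 0.0, 1.445]
ft_force: [-2.0, 2.8, 8.5]
opening: 0.002
grip_force: 4.0
```

```bash
python3 - <<'E'
from cell import *
import numpy as np
f=[]
for i in range(4): f.append(state()["ft_force"]);
for i in range(2): read_camera("top");f.append(state()["ft_force"])
print(np.round(f,1),state()["eef_pos"])
E
```

```text
[[-2.   2.8  8.5]
 [-2.   2.8  8.5]
 [-2.   2.8  8.5]
 [-2.   2.8  8.5]
 [-2.9  2.4  8.2]
 [-2.7  2.8  7.9]] [ 498.00181831 -190.50172463  111.87187933]
```

arm_command:
  deltas:
    - {"dx":0,"dy":0,"dz":-0.0005,"yaw":0}
    - {"dx":0,"dy":0,"dz":0,"yaw":0}
    - {"dx":0,"dy":0,"dz":-0.0005,"yaw":0}

```text
t: 6.85
eef_pos: [497.9, -190.5, 111.1]
tcp_rot: [-3.141, 0.0, 1.445]
ft_force: [-4.5, 3.8, 11.2]
opening: 0.007
grip_force: 6.1
```

arm_command:
  deltas:
    - {"dx":0,"dy":0,"dz":0,"yaw":0}

```text
t: 6.95
eef_pos: [497.8, -190.5, 111.1]
tcp_rot: [-3.141, 0.0, 1.445]
ft_force: [-4.1, 3.6, 11.4]
opening: 0.001
grip_force: 5.5
```

arm_command:
  deltas:
    - {"dx":0,"dy":0,"dz":0.01,"yaw":0}
    - {"dx":0,"dy":0,"dz":0.02,"yaw":0}
    - {"dx":0,"dy":0,"dz":0.03,"yaw":0}
    - {"dx":-0.002,"dy":0.025,"dz":0,"yaw":0}
    - {"dx":-0.003,"dy":0.03,"dz":0,"yaw":0}
    - {"dx":-0.003,"dy":0.03,"dz":0,"yaw":0}
    - {"dx":-0.003,"dy":0.03,"dz":0,"yaw":0}
    - {"dx":-0.003,"dy":0.022,"dz":0,"yaw":0}
    - {"dx":0,"dy":0,"dz":-0.02,"yaw":0}
    - {"dx":0,"dy":0,"dz":-0.02,"yaw":0}
    - {"dx":0,"dy":0,"dz":-0.009,"yaw":0}
    - {"dx":0,"dy":0,"dz":0,"yaw":0}

```text
t: 8.15
eef_pos: [483.9, -53.6, 121.0]
tcp_rot: [-3.14, -0.0, 1.445]
ft_force: [-0.8, 0.3, -0.5]
opening: 0.007
grip_force: 0.0
```

```bash
cat >>h.py <<'E'
x0=np.array([689.25,-78.16]);a=np.array([.99247,-.12253]);l=np.array([.12253,.99247])
def loc(p): d=p[...,:2]-x0;return np.stack([d@a,d@l,p[...,2]],-1)
def report():
    from cell import read_camera,state
    t=read_camera("top");s=read_camera("side");r,z=trolley(cloud(t));print("trolley",r)
    L=loc(cloud(s))
    for n,c in(("T",t),("S",s)):
        L=loc(cloud(c))
        m=(abs(L[...,1]+135)<8)&(L[...,0]<-95)&(L[...,0]>-165)&(L[...,2]>63)&(L[...,2]<140)
        q=L[m]
        if len(q)>20:print(n,"lever slope",np.polyfit(-q[:,0],q[:,2],1).round(3),len(q))
        m=(abs(L[...,1]+135)<18)&(L[...,0]<-162)&(L[...,0]>-205)&(L[...,2]>30)&(L[...,2]<140);q=L[m]
        if len(q):print(n,"roller",q.min(0).round(),q.max(0).round(),q.mean(0).round())
        m=(abs(L[...,1])<50)&(abs(L[...,1])>25)&(L[...,0]<-95)&(L[...,0]>-200)&(L[...,2]>105)&(L[...,2]<150);q=L[m]
        if len(q):print(n,"panel front",np.percentile(q[:,0],[0,1,3]).round(1),"top z",q[:,2].max())
    st=state();print(st["t"],"tcp loc",loc(st["eef_pos"]).round(1),st["ft_force"].round(1));return t,s
E
python3 - <<'E'
from h import *
t,s=report()
cv2.imwrite("pics/s3.png",cv2.resize(s["color"][170:330,200:440,::-1],None,fx=3,fy=3))
E
```

```text
trolley ((696.4100952148438, -79.03983306884766), (156.2462158203125, 186.49867248535156), 82.99191284179688)
T lever slope [4.1000e-02 8.1583e+01] 146
T roller [-180. -149.   81.] [-162. -122.   97.] [-172. -134.   90.]
T panel front [-156.3 -156.1 -155.1] top z 148.25796889834555
S lever slope [2.600e-02 8.255e+01] 245
S roller [-180. -148.   76.] [-162. -121.   96.] [-171. -137.   89.]
S panel front [-156.2 -154.4 -151.8] top z 145.6215977187003
8.25 tcp loc [-206.2   -0.9  122.1] [0.1 0.1 0.5]
```

View pics/s3.png

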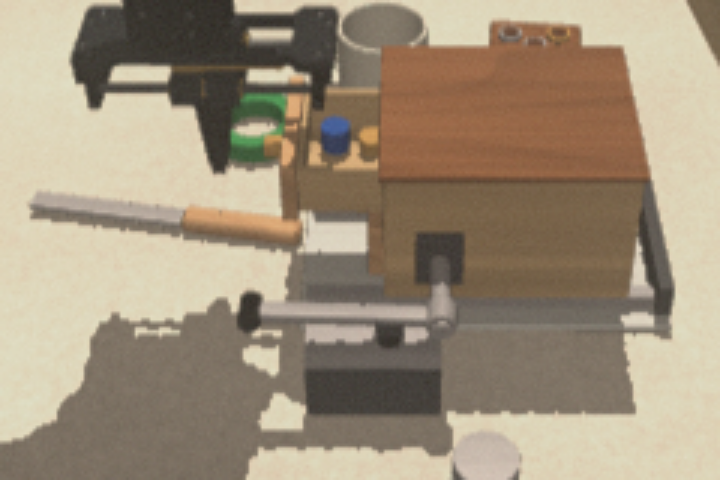

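The picture shows the lever about level with the roller at crop (250,310), and the shoe on the strip. The trolley rolled about 7 mm back before the brake bit, which is within the limit. Next I push the drawer.

arm_command:
  deltas:
    - {"dx":0.008,"dy":-0.001,"dz":0,"yaw":0}
    - {"dx":0.008,"dy":-0.001,"dz":0,"yaw":0}
    - {"dx":0.003,"dy":0,"dz":0,"yaw":0}
    - {"dx":0.002,"dy":0,"dz":0,"yaw":0}
    - {"dx":0.002,"dy":-0.001,"dz":0,"yaw":0}
    - {"dx":0.002,"dy":0,"dz":0,"yaw":0}
    - {"dx":0.002,"dy":0,"dz":0,"yaw":0}
    - {"dx":0.002,"dy":0,"dz":0,"yaw":0}
    - {"dx":0.002,"dy":-0.001,"dz":0,"yaw":0}

```text
t: 9.15
eef_pos: [514.2, -57.2, 121.5]
tcp_rot: [-3.139, -0.0, 1.445]
ft_force: [-4.4, 3.3, 3.2]
opening: 0.005
grip_force: 2.7
```

arm_command:
  deltas:
    - {"dx":0.002,"dy":0,"dz":0,"yaw":0}
    - {"dx":0.002,"dy":0,"dz":0,"yaw":0}
    - {"dx":0.002,"dy":0,"dz":0,"yaw":0}
    - {"dx":0.002,"dy":-0.001,"dz":0,"yaw":0}
    - {"dx":0.002,"dy":0,"dz":0,"yaw":0}
    - {"dx":0.002,"dy":0,"dz":0,"yaw":0}
    - {"dx":0.002,"dy":0,"dz":0,"yaw":0}
    - {"dx":0.002,"dy":-0.001,"dz":0,"yaw":0}
    - {"dx":0.002,"dy":0,"dz":0,"yaw":0}
    - {"dx":0.002,"dy":0,"dz":0,"yaw":0}
    - {"dx":0.002,"dy":0,"dz":0,"yaw":0}
    - {"dx":0.002,"dy":-0.001,"dz":0,"yaw":0}
    - {"dx":0.002,"dy":0,"dz":0,"yaw":0}
    - {"dx":0.002,"dy":0,"dz":0,"yaw":0}
    - {"dx":0.002,"dy":0,"dz":0,"yaw":0}
    - {"dx":0.002,"dy":-0.001,"dz":0,"yaw":0}
    - {"dx":0.002,"dy":0,"dz":0,"yaw":0}
    - {"dx":0.002,"dy":0,"dz":0,"yaw":0}
    - {"dx":0.002,"dy":0,"dz":0,"yaw":0}
    - {"dx":0.002,"dy":-0.001,"dz":0,"yaw":0}

```text
t: 11.15
eef_pos: [554.2, -62.2, 121.5]
tcp_rot: [-3.139, -0.0, 1.445]
ft_force: [-5.2, 6.0, 1.9]
opening: 0.005
grip_force: 2.7
```

```bash
python3 -c "
from h import *
report()"
```

```text
trolley ((697.3057861328125, -79.01534271240234), (156.01092529296875, 186.8978729248047), 83.10395050048828)
T lever slope [3.600e-02 8.296e+01] 146
T roller [-180. -148.   80.] [-162. -122.   98.] [-171. -134.   91.]
T panel front [-111.2 -111.  -110.6] top z 144.8121683773304
S lever slope [4.4000e-02 8.0897e+01] 242
S roller [-180. -148.   80.] [-162. -120.   95.] [-171. -137.   90.]
S panel front [-110.6 -109.3 -109.2] top z 145.39625230628542
11.25 tcp loc [-135.7   -0.6  121.5] [-2.8  2.7  1.8]
```

arm_command:
  deltas:
    - {"dx":0.002,"dy":0,"dz":0,"yaw":0}
    - {"dx":0.002,"dy":0,"dz":0,"yaw":0}
    - {"dx":0.002,"dy":0,"dz":0,"yaw":0}
    - {"dx":0.001,"dy":0,"dz":0,"yaw":0}
    - {"dx":0.001,"dy":0,"dz":0,"yaw":0}
    - {"dx":0.001,"dy":0,"dz":0,"yaw":0}
    - {"dx":0.001,"dy":0,"dz":0,"yaw":0}

```text
t: 11.95
eef_pos: [564.3, -62.8, 121.4]
tcp_rot: [-3.14, 0.001, 1.445]
ft_force: [-4.5, -3.2, 0.5]
opening: 0.003
grip_force: 2.6
```

Still sliding at about 4.5 N. Small steps to the stop.

arm_command:
  deltas:
    - {"dx":0.001,"dy":0,"dz":0,"yaw":0}
    - {"dx":0.001,"dy":-0.001,"dz":0,"yaw":0}

```text
t: 12.15
eef_pos: [566.3, -63.3, 121.4]
tcp_rot: [-3.139, -0.0, 1.445]
ft_force: [-5.2, 5.2, 2.1]
opening: 0.005
grip_force: 2.6
```

arm_command:
  deltas:
    - {"dx":0.0005,"dy":0,"dz":0,"yaw":0}
    - {"dx":0.0005,"dy":0,"dz":0,"yaw":0}

```text
t: 12.35
eef_pos: [567.3, -63.3, 121.4]
tcp_rot: [-3.139, -0.0, 1.445]
ft_force: [-5.4, 0.3, 1.7]
opening: 0.005
grip_force: 2.6
```

arm_command:
  deltas:
    - {"dx":0.0005,"dy":0,"dz":0,"yaw":0}
    - {"dx":0.0005,"dy":0,"dz":0,"yaw":0}

```text
t: 12.55
eef_pos: [568.3, -63.4, 121.4]
tcp_rot: [-3.14, 0.0, 1.445]
ft_force: [-5.0, 0.1, 1.5]
opening: 0.004
grip_force: 2.6
```

```bash
python3 -c "
from h import *
report()"
```

```text
trolley ((697.09619140625, -79.02720642089844), (156.01878356933594, 185.57838439941406), 83.09236145019531)
T lever slope [5.5000e-02 8.0499e+01] 146
T roller [-180. -148.   78.] [-162. -122.   99.] [-171. -134.   90.]
T panel front [-97.  -97.  -96.9] top z 140.356312321117
S lever slope [4.2000e-02 8.0923e+01] 240
S roller [-180. -147.   80.] [-163. -120.   95.] [-171. -137.   90.]
S panel front [-96.4 -96.3 -96.3] top z 144.45100541749537
12.65 tcp loc [-121.8   -0.2  121.5] [-4.8  0.4  1.3]
```

arm_command:
  deltas:
    - {"dx":0.0005,"dy":0,"dz":0,"yaw":0}
    - {"dx":0.0005,"dy":0,"dz":0,"yaw":0}

```text
t: 12.85
eef_pos: [569.4, -63.5, 121.5]
tcp_rot: [-3.14, 0.0, 1.445]
ft_force: [-4.9, -0.9, 1.3]
opening: 0.004
grip_force: 2.6
```

arm_command:
  deltas:
    - {"dx":0.0005,"dy":0,"dz":0,"yaw":0}
    - {"dx":0.0005,"dy":0,"dz":0,"yaw":0}

```text
t: 13.05
eef_pos: [570.4, -63.6, 121.4]
tcp_rot: [-3.14, 0.0, 1.445]
ft_force: [-4.4, -2.3, 1.5]
opening: 0.002
grip_force: 2.6
```

arm_command:
  deltas:
    - {"dx":0.0005,"dy":0,"dz":0,"yaw":0}
    - {"dx":0.0005,"dy":0,"dz":0,"yaw":0}

```text
t: 13.25
eef_pos: [570.8, -63.6, 121.4]
tcp_rot: [-3.138, 0.0, 1.445]
ft_force: [-9.7, -2.3, 3.0]
opening: 0.004
grip_force: 4.8
```

arm_command:
  deltas:
    - {"dx":0,"dy":0,"dz":0,"yaw":0}

```text
t: 13.35
eef_pos: [570.8, -63.6, 121.4]
tcp_rot: [-3.139, 0.0, 1.445]
ft_force: [-8.6, -2.4, 3.2]
opening: 0.005
grip_force: 4.1
```

```bash
python3 -c "
from h import *
report()"
```

```text
trolley ((697.3728637695312, -79.07188415527344), (155.92471313476562, 186.11302185058594), 82.99630737304688)
T lever slope [4.0000e-02 8.2755e+01] 146
T roller [-180. -147.   80.] [-162. -122.   97.] [-171. -134.   91.]
S lever slope [5.1000e-02 8.0212e+01] 244
S roller [-180. -148.   80.] [-162. -120.   95.] [-171. -137.   90.]
13.45 tcp loc [-1.193e+02 -1.000e-01  1.214e+02] [-7.4 -2.2  2.7]
```

arm_command:
  deltas:
    - {"dx":-0.01,"dy":0.001,"dz":0,"yaw":0}
    - {"dx":-0.02,"dy":0.003,"dz":0,"yaw":0}
    - {"dx":0,"dy":0,"dz":0.025,"yaw":0}
    - {"dx":0,"dy":0,"dz":0.03,"yaw":0}
    - {"dx":-0.003,"dy":-0.011,"dz":0,"yaw":-8.2}
    - {"dx":-0.003,"dy":-0.012,"dz":0,"yaw":-8.2}
    - {"dx":-0.003,"dy":-0.012,"dz":0,"yaw":-8.2}
    - {"dx":-0.003,"dy":-0.012,"dz":0,"yaw":-8.2}
    - {"dx":-0.004,"dy":-0.012,"dz":0,"yaw":-8.2}
    - {"dx":-0.004,"dy":-0.012,"dz":0,"yaw":-8.2}
    - {"dx":-0.004,"dy":-0.012,"dz":0,"yaw":-8.2}
    - {"dx":-0.004,"dy":-0.012,"dz":0,"yaw":-8.2}
    - {"dx":-0.004,"dy":-0.012,"dz":0,"yaw":-8.2}
    - {"dx":-0.004,"dy":-0.012,"dz":0,"yaw":-8.2}
    - {"dx":-0.003,"dy":-0.012,"dz":0,"yaw":-8}
    - {"dx":0,"dy":0,"dz":0,"yaw":0}
    - {"dx":0,"dy":0,"dz":0,"yaw":0}
  gripper: 0.06

```text
t: 15.15
eef_pos: [503.1, -190.3, 176.7]
tcp_rot: [3.141, -0.0, -0.122]
ft_force: [-0.9, 0.0, -0.5]
opening: 0.631
grip_force: 0.0
```

```bash
python3 - <<'E'
from h import *
t,s=report()
cv2.imwrite("pics/s4.png",cv2.resize(s["color"][170:330,200:440,::-1],None,fx=3,fy=3))
E
```

```text
trolley ((695.4258422851562, -79.01313781738281), (156.39561462402344, 188.38540649414062), 83.11870574951172)
S lever slope [4.6000e-02 8.0724e+01] 238
S roller [-180. -147.   79.] [-163. -121.   96.] [-171. -137.   90.]
15.25 tcp loc [-171.  -133.8  176.7] [-1.  -0.3  0.3]
```

View pics/s4.png

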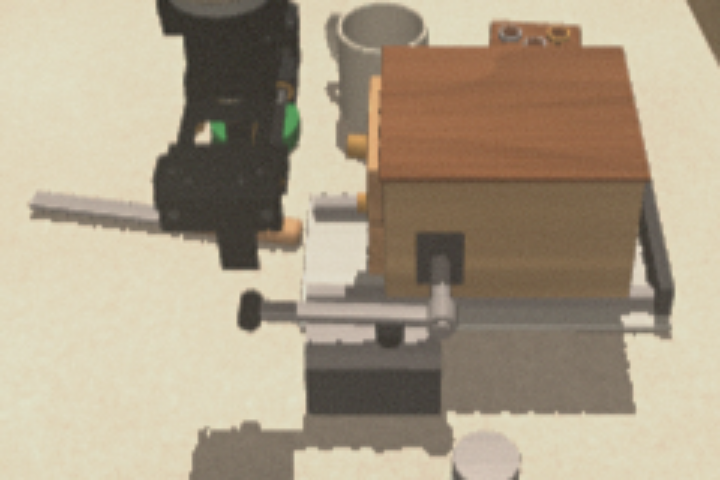

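The drawer is shut (its panel is against the dummy front, knob at crop (358,145)) and the lever still down with its roller at (250,310). I'll lower over the roller and pinch it.

arm_command:
  deltas:
    - {"dx":0,"dy":-0.001,"dz":-0.02,"yaw":0}
    - {"dx":0,"dy":0,"dz":-0.02,"yaw":0}
    - {"dx":0,"dy":0,"dz":-0.02,"yaw":0}
    - {"dx":0,"dy":0,"dz":-0.015,"yaw":0}
    - {"dx":0,"dy":0,"dz":-0.01,"yaw":0}
    - {"dx":0,"dy":0,"dz":-0.005,"yaw":0}
    - {"dx":0,"dy":0,"dz":0,"yaw":0}

```text
t: 15.95
eef_pos: [503.1, -191.2, 86.4]
tcp_rot: [-3.141, 0.001, -0.125]
ft_force: [-0.2, -0.4, -0.7]
opening: 0.632
grip_force: 0.0
```

arm_command:
  deltas:
    - {"dx":0,"dy":0,"dz":0,"yaw":0}
    - {"dx":0,"dy":0,"dz":0,"yaw":0}
    - {"dx":0,"dy":0,"dz":0,"yaw":0}
    - {"dx":0,"dy":0,"dz":0,"yaw":0}
    - {"dx":0,"dy":0,"dz":0,"yaw":0}
  gripper: 0.015

```text
t: 16.45
eef_pos: [503.1, -190.6, 86.8]
tcp_rot: [-3.14, 0.0, -0.126]
ft_force: [9.4, 26.5, 7.4]
opening: 0.271
grip_force: 30.4
```

arm_command:
  deltas:
    - {"dx":0,"dy":0.0005,"dz":0,"yaw":0}
    - {"dx":0,"dy":0,"dz":0,"yaw":0}

```text
t: 16.65
eef_pos: [503.2, -190.2, 86.9]
tcp_rot: [-3.141, 0.0, -0.126]
ft_force: [1.1, 6.7, 2.2]
opening: 0.268
grip_force: 30.0
```

arm_command:
  deltas:
    - {"dx":0,"dy":0,"dz":0.004,"yaw":0}
    - {"dx":0.0005,"dy":0,"dz":0.0045,"yaw":0}
    - {"dx":0.0005,"dy":0,"dz":0.0045,"yaw":0}
    - {"dx":0.0005,"dy":0,"dz":0.0045,"yaw":0}
    - {"dx":0.001,"dy":-0.0002,"dz":0.0045,"yaw":0}
    - {"dx":0.001,"dy":-0.0002,"dz":0.004,"yaw":0}
    - {"dx":0.001,"dy":-0.0002,"dz":0.004,"yaw":0}
    - {"dx":0.001,"dy":-0.0002,"dz":0.004,"yaw":0}
    - {"dx":0.001,"dy":-0.0002,"dz":0.004,"yaw":0}

```text
t: 17.55
eef_pos: [509.1, -190.9, 124.0]
tcp_rot: [-3.14, 0.002, -0.126]
ft_force: [2.3, 7.2, -7.7]
opening: 0.272
grip_force: 30.0
```

```bash
python3 -c "
from h import *
report()"
```

```text
trolley ((694.1834106445312, -78.6365966796875), (155.99981689453125, 188.4615020751953), 83.02696228027344)
T panel front [-96.5 -96.5 -96.4] top z 147.46081599284366
S lever slope [ 0.346 67.398] 156
S roller [-175. -153.  105.] [-163. -149.  117.] [-169. -150.  110.]
S panel front [-96.  -95.9 -95.9] top z 143.2009424364951
17.65 tcp loc [-164.8 -134.   124.5] [0.1 9.2 0.2]
```

arm_command:
  deltas:
    - {"dx":0.001,"dy":0,"dz":0.003,"yaw":0}
    - {"dx":0.001,"dy":0,"dz":0.002,"yaw":0}

```text
t: 17.85
eef_pos: [510.8, -191.0, 129.0]
tcp_rot: [-3.14, 0.003, -0.125]
ft_force: [-0.5, 4.5, -7.2]
opening: 0.269
grip_force: 30.0
```

arm_command:
  deltas:
    - {"dx":0,"dy":0,"dz":0.001,"yaw":0}

```text
t: 17.95
eef_pos: [511.1, -191.1, 130.1]
tcp_rot: [-3.14, 0.002, -0.126]
ft_force: [2.5, 5.6, -8.4]
opening: 0.273
grip_force: 30.0
```

arm_command:
  deltas:
    - {"dx":0,"dy":0,"dz":0.001,"yaw":0}

```text
t: 18.05
eef_pos: [511.2, -191.1, 131.0]
tcp_rot: [-3.14, 0.002, -0.126]
ft_force: [1.1, 6.0, -8.0]
opening: 0.274
grip_force: 30.0
```

arm_command:
  deltas:
    - {"dx":0,"dy":0,"dz":0.001,"yaw":0}

```text
t: 18.15
eef_pos: [511.1, -191.1, 131.9]
tcp_rot: [-3.14, 0.002, -0.126]
ft_force: [1.9, 5.5, -16.9]
opening: 0.271
grip_force: 30.0
```

The upper stop is reached (force jumped to 17 N). Releasing.

arm_command:
  deltas:
    - {"dx":0,"dy":0,"dz":0,"yaw":0}
    - {"dx":0,"dy":0,"dz":0,"yaw":0}
    - {"dx":0,"dy":0,"dz":0,"yaw":0}
    - {"dx":0,"dy":0,"dz":0.01,"yaw":0}
    - {"dx":0,"dy":0,"dz":0.03,"yaw":0}
    - {"dx":0,"dy":0,"dz":0.04,"yaw":0}
    - {"dx":-0.03,"dy":0,"dz":0.03,"yaw":0}
    - {"dx":-0.03,"dy":0,"dz":0,"yaw":0}
    - {"dx":0,"dy":0,"dz":0,"yaw":0}
  gripper: 0.06

```text
t: 19.05
eef_pos: [449.4, -191.7, 244.5]
tcp_rot: [3.141, -0.001, -0.126]
ft_force: [0.1, 0.0, -0.4]
opening: 0.633
grip_force: 0.0
```

```bash
python3 - <<'E'
from h import *
t,s=report()
cv2.imwrite("pics/s5.png",cv2.resize(s["color"][150:370,190:450,::-1],None,fx=2.7,fy=2.7))
E
```

```text
trolley ((691.0509033203125, -78.17649841308594), (155.87623596191406, 193.19223022460938), 82.99964904785156)
T lever slope [ 0.451 59.302] 155
T roller [-173. -148.  124.] [-162. -122.  139.] [-168. -134.  134.]
T panel front [-97.3 -97.3 -97.3] top z 146.17768712670772
S lever slope [ 0.435 61.178] 260
S roller [-172. -147.  121.] [-162. -119.  138.] [-167. -138.  133.]
S panel front [-96.3 -96.3 -96.3] top z 144.40743603791475
19.15 tcp loc [-221.8 -142.4  243.7] [ 0.3 -0.8 -0. ]
```

View pics/s5.png

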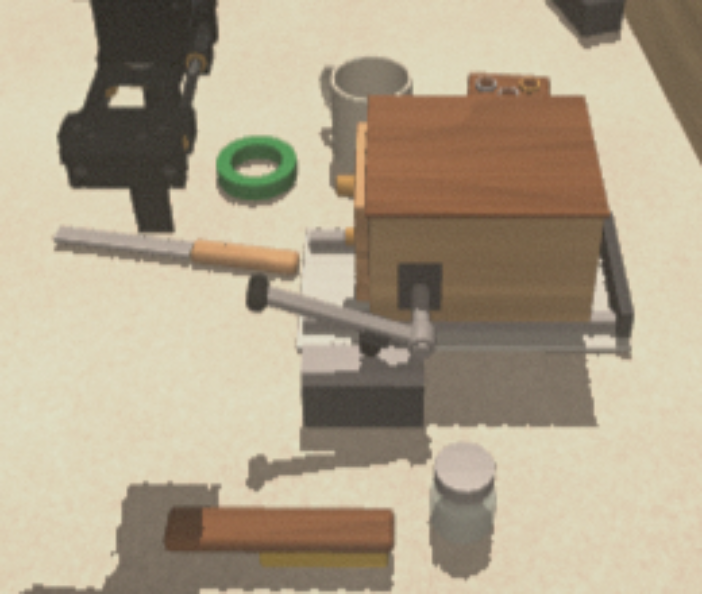

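The lever is fully raised (roller at crop (258,292)). The drawer is shut, the trolley sits about 5 mm from where it started, and the bystanders haven't moved.

```bash
python3 -c "
from cell import *
print(job_done())"
```

```text
the job is handed in; nothing more can be done
None
```

I handed the job in: brake set at about 11 N, drawer pushed home to its stop against the held trolley, and lever raised back to its upper stop. The trolley ended about 5 mm from its starting place, the things around it look undisturbed, and it took about 19 of the 51 s; no verdict was shown.

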